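# Guarded coil test: shut the guard, hold the probe lever at its working mark

### The job

Run a coil test on the bench tester: first swing its clear front guard shut until it snaps fully home on its catch, and only then with the fingers press the spring-loaded lever on its right side down until the lever's pointer stands between the two long marks of the sector (about two thirds of its stroke) and keep it held there. Do not drive the lever down to its stop, which would crush the spring probes, and leave the things lying around where they are. The program finishes while still holding: do not let go, the lever springs up as soon as it is released.

Things in the scene. Friction and masses are not known exactly. Their poses are not given: they have to be found in the camera images.
- tester: the coil tester, a grey metal box fixed to the bench, 160 mm deep, 212 wide, top at 158 (two black binding posts stand 25 mm higher at its rear); origin: centre of its underside, x to its back, y to its left, z up. Its open front faces -x, turned up to 0.3 rad. Inside, a small wound coil stands under two spring probes
- guard (a joint): the guard: aluminium-framed clear door, 198 mm wide, 9 thick, z 24 to 154 mm, hinged upright at the tester's left front edge; 0 = fully shut, grows as its free right edge swings out to the robot (rad). It stays where it is left. From 0.1 rad it must be pushed past a spring catch (about 6 N at 125 mm from the hinge); below 0.035 it snaps home to 0 and is kept there
- guard_hinge (a point): a point on the guard's hinge axis, level with the guard's top edge; fixed to the tester at (-80, 100, 154) mm in its frame; axes as the tester's. The guard's mid-plane passes through it
- guard_edge (a point): the upper corner of the guard's free edge on its outer face, 198 mm from the hinge axis; moves with the guard, its -x axis points out of the outer face. A small black knob, 16 mm proud, sits below it on the outer face, 54 mm above the bench
- test_lever (a joint): the probe lever on the tester's right (-y) side, turning on a level axis along the tester's y; 0 = up at rest (arm 0.36 rad above level), grows as it is pressed down, 0.36 = level = working position, 0.54 = lower stop (rad). The pointer is between the two long marks from 0.29 to 0.43. It springs back with about 2.5 N at the start, 6 N at the working position, at the grip
- lever_handle: the lever's steel arm and black grip; origin on the lever's axis in the tester's mid-plane, 112 mm above the bench
- lever_pivot (a point): the point of the lever's axis beside the grip's middle; fixed to the tester at (30, -162, 112) mm in its frame; axes as the tester's
- lever_grip (a point): centre of the lever's black cylindrical grip, 22 mm diameter, 64 mm long, lying level along the tester's y, 160 mm from the lever's axis toward the front; moves with the lever. At rest it is 168 mm above the bench, at the working position 112 mm
- coil_spool: bystander: a copper wire spool, 62 mm diameter, 56 mm high, standing on the bench to the tester's left; origin at the centre of its underside
- nippers: bystander: nippers, 128 x 58 x 11 mm, lying flat on the bench left of the middle, near the robot; origin at the centre of the underside
- gauge: bystander: a round dial gauge with a stem, 81 x 90 x 17 mm, lying flat to the right, near the robot; origin at the centre of the underside

How it is judged:
By the outcome, as a careful person would: the job done as asked, in the order asked, and still so for the second after the job is handed in, while the arm keeps its last pose, push and grip.
It also fails if it takes over 48 s, if anything falls off the work surface, if the arm or the gripper's body presses on something with over 40 N, if the wrist force passes 120 N, or if a joint passes its speed limit or range.

### The arm

A 6-joint arm with a two-finger parallel gripper is mounted at the origin on a cart in front of the work surface, level with it; the furniture and walls round the work are solid. World frame = base frame: x ahead of the robot, y to its left, z up, the work surface at z = 0. Lengths are in m, angles in rad, forces in N, time in s.
With the tool pointing down it reaches from about 0.35 to 0.975 m from the base axis. Payload 7.1 kg.
Tool frame: the origin (TCP) lies on the centre line of the jaws, within the pads' length; the fingertips stand arm.finger_overhang ahead of it and the grasp point (between the pads) lies 3 mm ahead of it (arm.finger_overhang is the distance from the TCP to the fingertips, in m); z points along the fingers, y is the line along which they close (so a half turn about z gives the same grasp; the last joint's range is limited). The gripper opens to 88 mm and grips with 3 to 60 N. Pads are 20 mm wide; open, the fingers measure 115 mm over their backs; the gripper's body (75 mm by 178 mm) begins 61 mm behind the grasp point.
Start: joints at [-1.208, 0.423, 1.63, -0, 1.089, -0.019], TCP at [0.233, -0.58, 0.245] pointing down, gripper open.
Joint ranges: [-3, 3], [-0.9, 2.11], [0.09, 2.58], [-1.31, 4.45], [0.11, 2.69], [-2.54, 2.54]. Speed limits (rad/s): [2.39, 2.39, 3.01, 3.14, 3.14, 3.14].

### API

Orientations are given as a unit quaternion [x, y, z, w].
In Python, from cell import readout, cams, arm, finder gives the robot as it stands.
- The arm moves only by the tool arm_command, never from a script. Its argument "deltas" is a list of rows, each an object with "slide": the shift along the tool's x, y, z in m, a list of three; "angular": the turn, a rotation vector about the tool's x, y, z in degrees, a list of three; "hand": the opening, from 0 (shut) to 1 (fully open). A call has 1 to 8 rows; each row is the pose to reach, as a shift and turn from the pose commanded when the call began, along the tool's axes at that moment; what a row does not reach only later rows make up. A row lasts 1/8 s, in which the tool goes at most 62.5 mm and 10.7 degrees, less where a joint would pass 70% of its speed; a pose out of reach is approached as far as the arm can. A call with a gripper value outside its range is refused whole. The fingers move at their own pace and stop on an object; "force" is the grip in N (left out, the last holds). Time passes only in rows, so rows that repeat a pose let the fingers close. It gives the time, the measured TCP pose, the force, the opening and the grip force at its end, in the units of the state.
- readout.get_obs(): the state, without advancing time (a new reading comes with each control period).
- cams.snapshot(name): name is "scene" or "top" or "wrist"; returns (picture, depth): 480x640x3 uint8, red, green, blue; 480x640 float32, m along the optical axis (not along the pixel's ray), 0 where there is no reading.
- cams.get_calibration(name): a dict with "vertical_fov" (degrees; the focal length in pixels is half the picture's height over the tangent of half this angle, whatever the lens; pixels are square), "cx", "cy" (the principal point, pixels), "rvec" (rotation vector, rad) and "tvec" (3), from world to camera coordinates, as OpenCV has them. Camera axes: x right, y down, z forward; pixel columns grow to the right and rows downward; lengths in m; the calibration is good to about 2 mm. A picture is of the moment at which its call begins: read the wrist's pose just before it. get_calibration takes no time and is no camera call; for the wrist camera it gives the pose at the moment of the call.
- arm.sign_off(): hands the job in; it is judged then, once.
Trained networks look in the newest picture that a camera, given by its name, has taken for a name from the list of things; names that differ only in an ending like _2 or _b are one class to them, and where a whole thing is asked for, a point or a joint stands for the part that bears it (a point fixed in the world has none). Each returns a list of dicts, best first, with "conf" (0 to 1); they miss things now and then, are a little off and sometimes report something else, mostly with a low value. They report only what shows in the picture. A call takes as long as a camera call.
- finder.spot_in(camera, thing): "pixel" ([row, column] in pixels, amid what is visible of it).
- finder.landmark_of(camera, thing): "pixel" ([row, column] in pixels: a listed point, or the origin of a listed thing).
The state is a dict: "t": time; "qpos": joint angles; "qd": joint speeds; "joint_torque": joint torques, N m; "ee_pos": TCP position; "tcp_rot": TCP orientation; "ft_force": force on the tool from outside, world axes, zero at the start; "moment": the same for the moment, N m; "grip_width": opening from 0.0 (shut) to 1.0 (fully open); "grip_force": force on a finger pad.
Only numpy, scipy, OpenCV 4.12 (cv2) and the standard library are available. Lean on these libraries where they do the work, as an engineer would, in place of code of your own. Each camera call takes 0.05 s, during which the arm holds its last target. There are 200 camera calls.

## Working session

There is one attempt and no reset: what is moved stays moved. The work goes in short steps, Python scripts to look and compute and a tool call to move; the robot and the scene stay as the last step left them, time stands still between calls to the robot, and variables do not carry over. Pictures are saved under pics/ and viewed, at most 10 in all, crops included, and the job is handed in when it is done.

Besides the shell and the picture viewer there is one more tool, called after "Call:" by a JSON object that holds its "api" and its "payload", one argument or row to a line. arm_command: Moves the arm, as the interface text tells. Its arguments: {"type":"object","properties":{"deltas":{"type":"array"},"force":{"type":"number"}},"required":["deltas"]}

```bash
mkdir -p pics
cat > h.py <<'E'
import numpy as np, cv2
from scipy.spatial.transform import Rotation as R
from cell import readout, cams, arm, finder
def cal(n):
    c=cams.get_calibration(n); f=240/np.tan(np.radians(c["vertical_fov"])/2)
    return f,c["cx"],c["cy"],R.from_rotvec(np.ravel(c["rvec"])).as_matrix(),np.ravel(c["tvec"])
def ray(n,px):
    f,cx,cy,M,t=cal(n); d=np.array([(px[1]-cx)/f,(px[0]-cy)/f,1.])
    return -M.T@t, M.T@d
def at_z(n,px,z):
    o,d=ray(n,px); return o+d*(z-o[2])/d[2]
def at_d(n,px,dep):
    o,d=ray(n,px); return o+d*dep
def proj(n,P):
    f,cx,cy,M,t=cal(n); q=M@np.asarray(P)+t; return np.array([cy+f*q[1]/q[2],cx+f*q[0]/q[2]])
def snap(n,name=None):
    p,d=cams.snapshot(n)
    if name: cv2.imwrite("pics/"+name+".png",p[:,:,::-1])
    return p,d
E
cat > a.py <<'E'
from h import *
np.set_printoptions(precision=4,suppress=True)
o=readout.get_obs(); print(o["t"],o["ee_pos"],o["tcp_rot"],o["ft_force"],arm.finger_overhang)
Z=dict(guard_hinge=.154,guard_edge=.154,lever_pivot=.112,lever_grip=.168,tester=0,coil_spool=0,nippers=0,gauge=0)
for n in ("scene","top"):
    p,d=snap(n,n+"0"); print(n,"cam at",ray(n,(240,320))[0])
    for k,z in Z.items():
        r=finder.landmark_of(n,k)
        for e in r[:2]:
            px=e["pixel"]; print(k,np.round(px),round(e["conf"],2),at_z(n,px,z),at_d(n,px,d[int(min(479,max(0,px[0]))),int(min(639,max(0,px[1])))]))
E
python3 a.py
```

```text
0.0 [ 0.2327 -0.5795  0.2439] [ 0.9818  0.1897 -0.0001 -0.0008] [-0.749  -0.0704  0.5615] 0.022
scene cam at [-0.1912  0.629   1.1598]
guard_hinge [229. 300.] 0.75 [0.5862 0.028  0.154 ] [0.5851 0.0289 0.1554]
guard_edge [245. 378.] 0.66 [ 0.42   -0.0802  0.154 ] [ 0.5138 -0.1891 -0.0005]
lever_pivot [179. 358.] 0.97 [ 0.6647 -0.2458  0.112 ] [ 0.759  -0.3422 -0.0034]
lever_grip [196. 391.] 0.89 [ 0.5113 -0.2154  0.168 ] [ 0.5053 -0.2081  0.1765]
tester [234. 317.] 0.84 [ 0.6566 -0.0866  0.    ] [0.5486 0.0045 0.1477]
coil_spool [322. 205.] 0.58 [0.6113 0.3186 0.    ] [0.5888 0.3273 0.0324]
nippers [353. 272.] 0.94 [0.4317 0.2477 0.    ] [-0.1912  0.629   1.1598]
gauge [252. 430.] 0.78 [ 0.4018 -0.2785  0.    ] [ 0.3955 -0.2689  0.0123]
top cam at [ 0.41   -0.0025  1.3183]
guard_hinge [221. 289.] 0.73 [0.5903 0.0306 0.154 ] [0.5894 0.0304 0.1596]
guard_hinge [288. 209.] 0.49 [0.4331 0.2215 0.154 ] [ 0.4362  0.2514 -0.0012]
guard_edge [290. 335.] 0.88 [ 0.4246 -0.0776  0.154 ] [ 0.4253 -0.081   0.1009]
guard_edge [196. 397.] 0.48 [ 0.6496 -0.2348  0.154 ] [ 0.6817 -0.2659 -0.0017]
lever_grip [249. 393.] 0.61 [ 0.5188 -0.2169  0.168 ] [ 0.5181 -0.2155  0.1756]
coil_spool [224. 179.] 0.7 [0.6107 0.3335 0.    ] [0.6022 0.3193 0.0556]
nippers [287. 210.] 0.58 [0.4396 0.2479 0.    ] [ 0.4397  0.2482 -0.0011]
nippers [295. 406.] 0.52 [ 0.4076 -0.28    0.    ] [ 0.4076 -0.2773  0.013 ]
gauge [294. 404.] 0.58 [ 0.4106 -0.2742  0.    ] [ 0.4106 -0.2704  0.0181]
```

View pictures.

View pics/scene0.png

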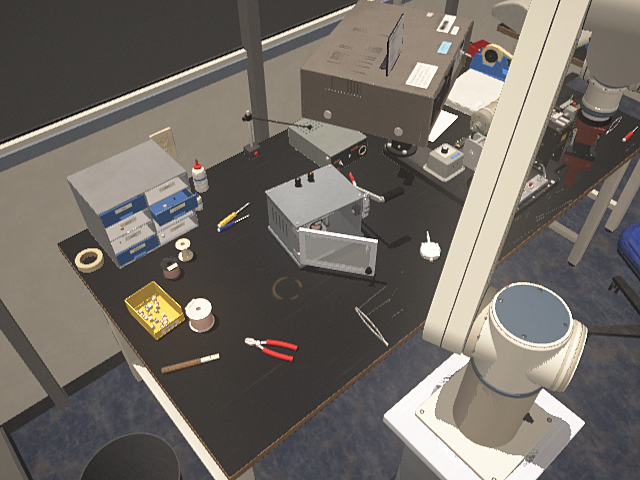

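View pics/top0.png

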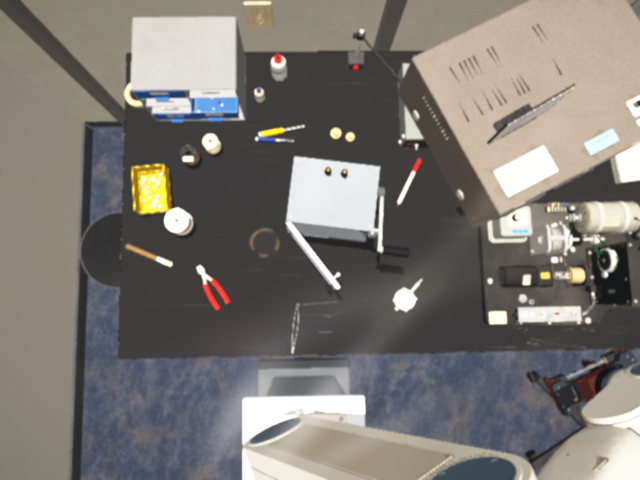

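```bash
cat > fit.py <<'E'
from h import *
from scipy.optimize import least_squares
np.set_printoptions(precision=4,suppress=True)
B=dict(guard_hinge=(-.08,.1,.154),lever_pivot=(.03,-.162,.112),lever_grip=(.03-.16*np.cos(.36),-.162,.168))
ob=[]
for n in ("scene","top"):
    snap(n)
    for k in B:
        r=finder.landmark_of(n,k)
        if r and r[0]["conf"]>.5: ob.append((n,k,r[0]["pixel"]))
    r=finder.landmark_of(n,"guard_edge"); ob.append((n,"guard_edge",r[0]["pixel"]))
def pt(x,k):
    if k=="guard_edge":
        a=x[3]; l=np.array(B["guard_hinge"])+np.array([-np.sin(a)*.198-.0045*np.cos(a),-np.cos(a)*.198+.0045*np.sin(a),0])
    else: l=np.array(B[k])
    return R.from_euler("z",x[2]).apply(l)+[x[0],x[1],0]
f=lambda x:np.concatenate([proj(n,pt(x,k))-px for n,k,px in ob])
s=least_squares(f,[.65,-.08,-.13,.8],loss="soft_l1")
print(s.x); print([(n,k,f(s.x)[2*i:2*i+2].round(1)) for i,(n,k,_) in enumerate(ob)])
for k in list(B)+["guard_edge"]: print(k,pt(s.x,k))
E
python3 fit.py
```

```text
[ 0.6542 -0.0792 -0.1273  0.7747]
[('scene', 'guard_hinge', array([ 0.6, -0.1])), ('scene', 'lever_pivot', array([-0.7, -0.1])), ('scene', 'lever_grip', array([0.8, 2.2])), ('scene', 'guard_edge', array([-0.1,  0.7])), ('top', 'guard_hinge', array([1.4, 2. ])), ('top', 'lever_pivot', array([0.1, 0.5])), ('top', 'lever_grip', array([-3.6, -3. ])), ('top', 'guard_edge', array([ -8.5, -65.9]))]
guard_hinge [0.5876 0.0301 0.154 ]
lever_pivot [ 0.6634 -0.2437  0.112 ]
lever_grip [ 0.5149 -0.2247  0.168 ]
guard_edge [ 0.4294 -0.0891  0.154 ]
```

The scene picture shows the tester with its guard standing open, its free edge near (250, 377). The lever arm and grip are right of the box, near (196, 391). In the top picture the guard runs from (222, 289) to (288, 337), the grip is near (250, 395) and the gauge is at (298, 404). The fit matches the given sizes to within a few mm, apart from one bad top detection of the guard edge.

```bash
cat > plan.py <<'E'
from h import *
X,Y,W=.6542,-.0792,-.1273
def loc(x,y,z=0): return R.from_euler("z",W).apply([x,y,z])+[X,Y,0]
def door(a,r,off):  # finger axis at radius r, off mm outside mid-plane
    return loc(-.08-np.sin(a)*r-off*np.cos(a), .1-np.cos(a)*r+off*np.sin(a))[:2], W-a
def deltas(rows,P=None):
    o=readout.get_obs(); R0=R.from_quat(o["tcp_rot"]); p=np.array(o["ee_pos"])
    print(o["t"],p.round(4),np.round(o["ft_force"],1))
    for x,y,z,yaw in rows:
        T=R.from_euler("z",yaw)*R.from_euler("x",np.pi)
        print(np.round(R0.inv().apply(np.array([x,y,z])-p),3).tolist(),np.degrees((R0.inv()*T).as_rotvec()).round(1).tolist())
E
python3 - <<'E'
from plan import *
(x,y),w=door(.78,.135,.065); print(x,y,w)
deltas([(x,y,.245,w),(x,y,.135,w)])
E
```

```text
0.4411521899730738 -0.0017859585342482887 -0.9073
1.4 [ 0.2329 -0.58    0.2447] [1.1 0.1 0.5]
[0.409, -0.459, -0.0] [-0.0, 0.0, 73.9]
[0.409, -0.459, 0.11] [-0.0, 0.0, 73.9]
```

Call:
{"api": "arm_command", "payload": {
  "deltas": [
    {"slide":[0.05,-0.056,0],"angular":[0,0,9],"hand":0},
    {"slide":[0.1,-0.112,0],"angular":[0,0,18],"hand":0},
    {"slide":[0.15,-0.168,0],"angular":[0,0,27],"hand":0},
    {"slide":[0.2,-0.224,0],"angular":[0,0,36],"hand":0},
    {"slide":[0.25,-0.28,0],"angular":[0,0,45],"hand":0},
    {"slide":[0.29,-0.326,0],"angular":[0,0,54],"hand":0},
    {"slide":[0.33,-0.37,0],"angular":[0,0,62],"hand":0},
    {"slide":[0.37,-0.415,0],"angular":[0,0,70],"hand":0}
  ],
  "force": 20
}}

```text
t: 2.4
ee_pos: [0.3984, -0.123, 0.2451]
tcp_rot: [0.915, -0.404, 0.001, -0.0]
ft_force: [1.3, -0.9, 0.1]
grip_width: 0.129
grip_force: 0.0
```

Run:
```python
from plan import *
(x,y),w=door(.78,.135,.065)
deltas([(x,y,.245,w),(x,y,.135,w)])
```

```text
2.4 [ 0.3984 -0.123   0.2451] [ 1.3 -0.9  0.1]
[-0.061, -0.113, 0.0] [-0.0, -0.1, 4.3]
[-0.061, -0.113, 0.11] [-0.0, -0.1, 4.3]
```

Call:
{"api": "arm_command", "payload": {
  "deltas": [
    {"slide":[0,0,0],"angular":[0,0,0],"hand":0},
    {"slide":[0,0,0],"angular":[0,0,0],"hand":0}
  ]
}}

```text
t: 2.65
ee_pos: [0.3979, -0.1248, 0.2448]
tcp_rot: [0.916, -0.401, 0.0, 0.0]
ft_force: [-0.0, -0.4, 0.9]
grip_width: 0.004
grip_force: 0.0
```

Run:
```python
from plan import *
(x,y),w=door(.78,.135,.065)
deltas([(x,y,.245,w),(x,y,.135,w)])
```

```text
2.65 [ 0.3979 -0.1248  0.2448] [-0.  -0.4  0.9]
[-0.061, -0.115, -0.0] [0.0, -0.0, 4.8]
[-0.061, -0.115, 0.11] [0.0, -0.0, 4.8]
```

Call:
{"api": "arm_command", "payload": {
  "deltas": [
    {"slide":[-0.024,-0.045,0],"angular":[0,0,2],"hand":0},
    {"slide":[-0.048,-0.09,0],"angular":[0,0,4],"hand":0},
    {"slide":[-0.061,-0.115,0],"angular":[0,0,5],"hand":0},
    {"slide":[-0.061,-0.115,0],"angular":[0,0,5],"hand":0},
    {"slide":[-0.061,-0.115,0.03],"angular":[0,0,5],"hand":0},
    {"slide":[-0.061,-0.115,0.07],"angular":[0,0,5],"hand":0},
    {"slide":[-0.061,-0.115,0.11],"angular":[0,0,5],"hand":0},
    {"slide":[-0.061,-0.115,0.11],"angular":[0,0,5],"hand":0}
  ]
}}

```text
t: 3.65
ee_pos: [0.4388, -0.0037, 0.1327]
tcp_rot: [0.897, -0.442, -0.003, 0.001]
ft_force: [-0.1, 0.0, -0.2]
grip_width: 0.006
grip_force: 0.0
```

Run:
```python
from plan import *
def row(a,off=.016): (x,y),w=door(a,.135,off); return x,y,.135,w
deltas([row(a) for a in (.78,.68,.58,.48,.38,.28,.2,.15)])
```

```text
3.65 [ 0.4388 -0.0037  0.1327] [-0.1  0.  -0.2]
[0.049, -0.003, -0.003] [0.3, 0.2, -0.5]
[0.062, -0.003, -0.003] [0.3, 0.2, -6.2]
[0.076, -0.003, -0.003] [0.3, 0.3, -12.0]
[0.089, -0.005, -0.003] [0.3, 0.3, -17.7]
[0.103, -0.008, -0.003] [0.2, 0.3, -23.4]
[0.115, -0.013, -0.003] [0.2, 0.3, -29.1]
[0.125, -0.017, -0.003] [0.2, 0.3, -33.7]
[0.131, -0.021, -0.003] [0.2, 0.3, -36.6]
```

Call:
{"api": "arm_command", "payload": {
  "deltas": [
    {"slide":[0.02,-0.002,0],"angular":[0,0,0],"hand":0},
    {"slide":[0.036,-0.003,-0.001],"angular":[0,0,0],"hand":0},
    {"slide":[0.049,-0.003,-0.001],"angular":[0,0,-1],"hand":0},
    {"slide":[0.062,-0.003,-0.001],"angular":[0,0,-6],"hand":0},
    {"slide":[0.076,-0.003,-0.001],"angular":[0,0,-12],"hand":0},
    {"slide":[0.089,-0.005,-0.001],"angular":[0,0,-18],"hand":0},
    {"slide":[0.103,-0.008,-0.001],"angular":[0,0,-23],"hand":0},
    {"slide":[0.115,-0.013,-0.001],"angular":[0,0,-29],"hand":0}
  ]
}}

```text
t: 4.65
ee_pos: [0.5234, -0.0869, 0.1373]
tcp_rot: [0.98, -0.201, 0.001, 0.0]
ft_force: [-0.1, 0.1, 0.3]
grip_width: 0.006
grip_force: 0.2
```

Run:
```python
from plan import *
def row(a,off=.016): (x,y),w=door(a,.135,off); return x,y,.135,w
deltas([row(a) for a in (.28,.2,.15,.1,.05,0)]+[row(0,.012)])
snap("top","top1")
```

```text
4.65 [ 0.5234 -0.0869  0.1373] [-0.1  0.1  0.3]
[-0.003, 0.002, 0.002] [-0.0, -0.2, 0.1]
[0.007, 0.003, 0.002] [-0.0, -0.2, -4.5]
[0.014, 0.003, 0.002] [-0.0, -0.2, -7.3]
[0.021, 0.003, 0.002] [-0.0, -0.2, -10.2]
[0.028, 0.002, 0.002] [-0.0, -0.2, -13.1]
[0.034, 0.001, 0.002] [-0.0, -0.2, -15.9]
[0.038, 0.0, 0.002] [-0.0, -0.2, -15.9]
```

View pics/top1.png

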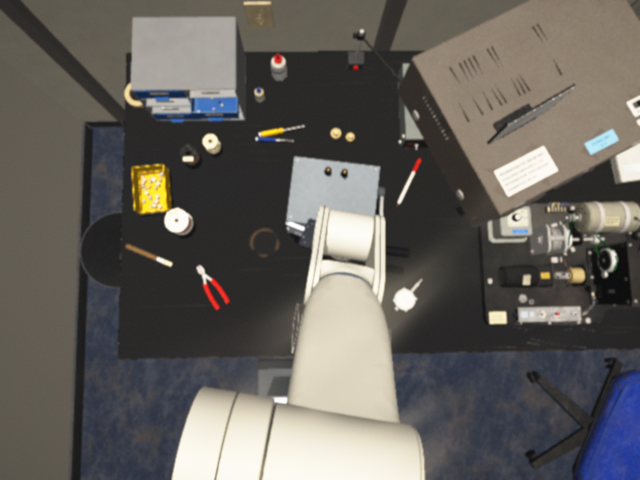

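The top picture shows the wrist over the tester's front near (240, 345). The arm hides the guard, and the bystanders haven't moved. I'll go on through the catch.

Call:
{"api": "arm_command", "payload": {
  "deltas": [
    {"slide":[0.007,0.003,0.002],"angular":[0,0,-4],"hand":0},
    {"slide":[0.014,0.003,0.002],"angular":[0,0,-7],"hand":0},
    {"slide":[0.021,0.003,0.002],"angular":[0,0,-10],"hand":0},
    {"slide":[0.028,0.002,0.002],"angular":[0,0,-13],"hand":0},
    {"slide":[0.031,0.002,0.002],"angular":[0,0,-15],"hand":0},
    {"slide":[0.034,0.001,0.002],"angular":[0,0,-16],"hand":0},
    {"slide":[0.034,0.001,0.002],"angular":[0,0,-16],"hand":0}
  ]
}}

```text
t: 5.58
ee_pos: [0.5533, -0.0998, 0.1341]
tcp_rot: [0.998, -0.065, 0.001, 0.0]
ft_force: [-0.5, 0.2, 0.1]
grip_width: 0.01
grip_force: 0.0
```

Run:
```python
from plan import *
deltas([])
p,d=snap("scene")
cv2.imwrite("pics/s2.png",cv2.resize(p[150:310,230:430,::-1],None,fx=4,fy=3.75)[:600,:800])
snap("wrist")
for c in("scene","wrist"):
  for e in finder.landmark_of(c,"guard_edge")[:1]: print(c,e,at_z(c,e["pixel"],.154))
print(loc(-.0845,-.098))
```

```text
5.575 [ 0.5533 -0.0998  0.1341] [-0.5  0.2  0.1]
scene {'pixel': [228.3, 301.5], 'conf': 0.7} [0.58526988 0.02490446 0.154     ]
wrist {'pixel': [307.9, 534.5], 'conf': 0.85} [ 0.55796655 -0.16629262  0.154     ]
[ 0.55794202 -0.16567919  0.        ]
```

View pics/s2.png

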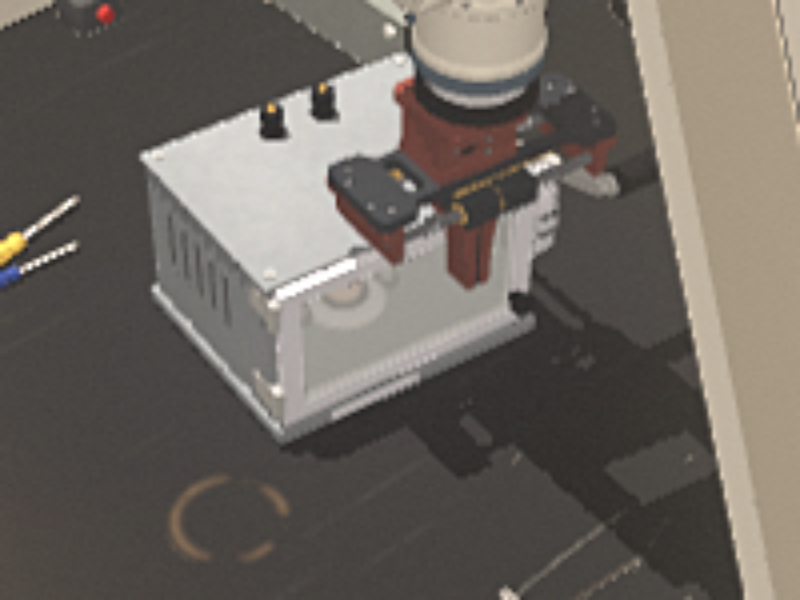

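The crop shows the guard shut against the box front, with the finger on its outer face at about (470, 270). The wrist camera's edge point is within 1 mm of the shut position. I'll push a little further to make sure it is home.

Call:
{"api": "arm_command", "payload": {
  "deltas": [
    {"slide":[0.002,0,0],"angular":[0,0,0],"hand":0},
    {"slide":[0.004,0,0],"angular":[0,0,0],"hand":0},
    {"slide":[0.006,0,0],"angular":[0,0,0],"hand":0},
    {"slide":[0.006,0,0],"angular":[0,0,0],"hand":0}
  ]
}}

```text
t: 6.28
ee_pos: [0.5562, -0.1, 0.1332]
tcp_rot: [0.998, -0.064, -0.003, -0.0]
ft_force: [-7.6, 1.9, 5.1]
grip_width: 0.005
grip_force: 4.1
```

Call:
{"api": "arm_command", "payload": {
  "deltas": [
    {"slide":[-0.02,0,0],"angular":[0,0,0],"hand":0},
    {"slide":[-0.045,0,0],"angular":[0,0,0],"hand":0},
    {"slide":[-0.045,0,-0.04],"angular":[0,0,0],"hand":0},
    {"slide":[-0.045,0,-0.085],"angular":[0,0,0],"hand":0},
    {"slide":[-0.045,0,-0.12],"angular":[0,0,0],"hand":0},
    {"slide":[-0.045,0.04,-0.12],"angular":[0,0,0],"hand":0},
    {"slide":[-0.045,0.06,-0.12],"angular":[0,0,0],"hand":0},
    {"slide":[-0.045,0.06,-0.12],"angular":[0,0,0],"hand":0}
  ]
}}

```text
t: 7.28
ee_pos: [0.5057, -0.1549, 0.2531]
tcp_rot: [0.998, -0.066, -0.0, -0.0]
ft_force: [1.1, 0.6, 0.1]
grip_width: 0.009
grip_force: 0.0
```

Run:
```python
from plan import *
np.set_printoptions(precision=4,suppress=True)
gx,gy,_=loc(.03-.16*np.cos(.36),-.162); print(gx,gy)
deltas([(gx,gy,.255,W),(gx,gy,.205,W)])
for c,nm in(("wrist","w3"),("top",None)):
  p,d=snap(c,nm)
  for k,z in(("lever_grip",.168),("guard_edge",.154),("lever_pivot",.112)):
    for e in finder.landmark_of(c,k)[:1]: print(c,k,np.round(e["pixel"]),e["conf"],at_z(c,e["pixel"],z))
print(loc(-.0845,-.098))
```

```text
0.514858491762326 -0.22468693380419258
7.275 [ 0.5057 -0.1549  0.2531] [1.1 0.6 0.1]
[0.018, 0.068, -0.002] [-0.0, 0.1, -0.2]
[0.018, 0.068, 0.048] [-0.0, 0.1, -0.2]
wrist lever_grip [228. 450.] 0.73 [ 0.5119 -0.2252  0.168 ]
wrist guard_edge [153. 331.] 0.87 [ 0.5598 -0.1652  0.154 ]
top guard_edge [224. 285.] 0.58 [0.585  0.0398 0.154 ]
top lever_pivot [192. 399.] 0.81 [ 0.6667 -0.2484  0.112 ]
[ 0.5579 -0.1657  0.    ]
```

View pics/w3.png

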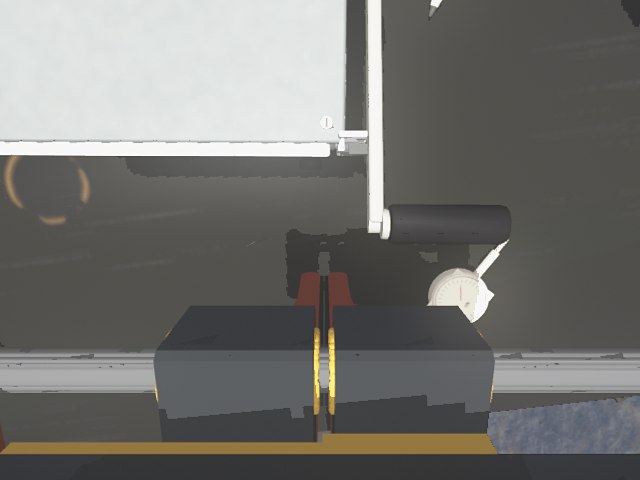

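The wrist picture shows the guard still shut after release. The grip is centred near (225, 450), in line with the fit to 3 mm.

Call:
{"api": "arm_command", "payload": {
  "deltas": [
    {"slide":[0.008,0.035,0],"angular":[0,0,0],"hand":0},
    {"slide":[0.016,0.068,0],"angular":[0,0,0],"hand":0},
    {"slide":[0.016,0.068,0],"angular":[0,0,0],"hand":0},
    {"slide":[0.016,0.068,0.02],"angular":[0,0,0],"hand":0},
    {"slide":[0.016,0.068,0.04],"angular":[0,0,0],"hand":0},
    {"slide":[0.016,0.068,0.055],"angular":[0,0,0],"hand":0},
    {"slide":[0.016,0.068,0.06],"angular":[0,0,0],"hand":0},
    {"slide":[0.016,0.068,0.06],"angular":[0,0,0],"hand":0}
  ]
}}

```text
t: 8.68
ee_pos: [0.5132, -0.2231, 0.1938]
tcp_rot: [0.998, -0.064, -0.0, -0.0]
ft_force: [-1.4, 1.6, 4.6]
grip_width: 0.005
grip_force: 1.7
```

Run:
```python
from plan import *
def row(t): 
    x,y,_=loc(.03-.16*np.cos(.36-t)-.002,-.162); return x,y,.112+.16*np.sin(.36-t)+.011+.022,W
deltas([row(t) for t in(.08,.16,.24,.32,.36)])
```

```text
8.675 [ 0.5132 -0.2231  0.1938] [-1.4  1.6  4.6]
[-0.004, 0.001, 0.005] [-0.0, 0.0, -0.1]
[-0.007, 0.001, 0.017] [-0.0, 0.0, -0.1]
[-0.009, 0.001, 0.03] [-0.0, 0.0, -0.1]
[-0.01, 0.001, 0.042] [-0.0, 0.0, -0.1]
[-0.01, 0.001, 0.049] [-0.0, 0.0, -0.1]
```

In contact, with a reaction of 4.6 N. I'll press along the arc.

Call:
{"api": "arm_command", "payload": {
  "deltas": [
    {"slide":[-0.002,0,0.005],"angular":[0,0,0],"hand":0},
    {"slide":[-0.004,0,0.012],"angular":[0,0,0],"hand":0},
    {"slide":[-0.006,0,0.02],"angular":[0,0,0],"hand":0},
    {"slide":[-0.008,0,0.028],"angular":[0,0,0],"hand":0},
    {"slide":[-0.01,0,0.036],"angular":[0,0,0],"hand":0},
    {"slide":[-0.011,0,0.043],"angular":[0,0,0],"hand":0},
    {"slide":[-0.011,0,0.048],"angular":[0,0,0],"hand":0},
    {"slide":[-0.011,0,0.048],"angular":[0,0,0],"hand":0}
  ]
}}

```text
t: 9.68
ee_pos: [0.5027, -0.2222, 0.1453]
tcp_rot: [0.998, -0.064, 0.0, 0.0]
ft_force: [-0.4, 2.9, 6.4]
grip_width: 0.006
grip_force: 3.0
```

Run:
```python
from plan import *
np.set_printoptions(precision=4,suppress=True)
deltas([]); print(loc(-.13,-.162))
for c in("wrist","scene"):
  p,d=snap(c,c+"4")
  for k,z in(("lever_grip",.112),("guard_edge",.154)):
    for e in finder.landmark_of(c,k)[:1]: print(c,k,np.round(e["pixel"]),e["conf"],at_z(c,e["pixel"],z))
```

```text
9.675 [ 0.5027 -0.2222  0.1453] [-0.4  2.9  6.4]
[ 0.5047 -0.2234  0.    ]
wrist lever_grip [283. 324.] 0.6 [ 0.5051 -0.2234  0.112 ]
wrist guard_edge [190. 123.] 0.82 [ 0.5589 -0.1667  0.154 ]
scene lever_grip [214. 392.] 0.79 [ 0.5008 -0.2142  0.112 ]
scene guard_edge [199. 363.] 0.9 [ 0.5634 -0.1657  0.154 ]
```

View pics/wrist4.png

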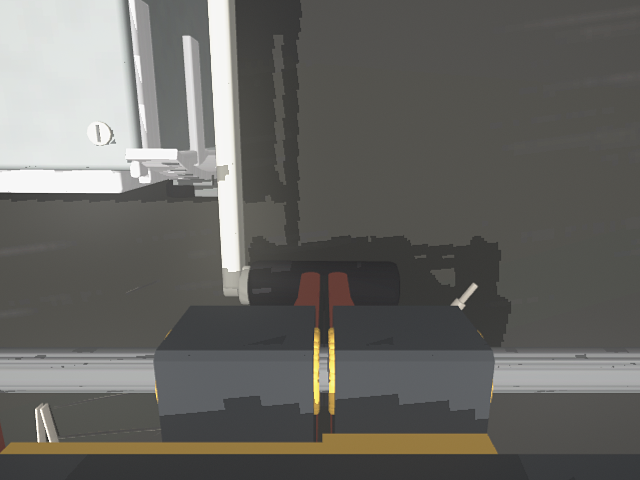

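The wrist picture shows the fingertips on the middle of the grip, near (283, 324). TCP height 0.145 m and a 6.4 N reaction both fit the working position, and the guard is still shut. A short hold will check it stays put.

Call:
{"api": "arm_command", "payload": {
  "deltas": [
    {"slide":[0,0,0],"angular":[0,0,0],"hand":0},
    {"slide":[0,0,0],"angular":[0,0,0],"hand":0},
    {"slide":[0,0,0],"angular":[0,0,0],"hand":0},
    {"slide":[0,0,0],"angular":[0,0,0],"hand":0},
    {"slide":[0,0,0],"angular":[0,0,0],"hand":0},
    {"slide":[0,0,0],"angular":[0,0,0],"hand":0}
  ]
}}

```text
t: 10.72
ee_pos: [0.5028, -0.2222, 0.1456]
tcp_rot: [0.998, -0.064, 0.001, 0.0]
ft_force: [0.9, 3.7, 6.7]
grip_width: 0.003
grip_force: 3.0
```

```bash
python3 -c "
from cell import arm
print(arm.sign_off())"
```

```text
the job is handed in; nothing more can be done
None
```

I swung the guard shut onto its catch first, then pressed the lever to about its working position (about 0.36 rad, judged from fingertip height and about 6.5 N push-back, not by reading the pointer), and handed the job in at about 11 s while still holding it.

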